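Stir the ceramic beads out of the middle of the drying dish

TASK

The beads in the steel dish are bunched in its middle, where a sample has to go: take off the lid and lay it flat, wholly on the round cork mat, then take the stirring rod from its block and stir the beads outwards with its foot close to the dish's floor, making at least three full turns anticlockwise (seen from above) 20 mm or more from the middle, until the middle is clear (a free circle at least 40 mm wide). Then stand the rod back in its block and leave the dish open. Keep every bead in the dish, do not touch the beads with the gripper, and leave the other things on the bench where they are.

Things in the scene. Friction and masses are not known exactly. Their poses are not given: they have to be found in the camera images.
- dish: Round open dark steel dish, fixed, covered by the lid at the start. Outer diameter 154 mm, 55 mm high, wall 5 mm, inner floor 5 mm above the bench. Origin: centre of the underside, z up. Holds 7 white beads (3 big, 4 small) in one layer, at the start bunched round its middle, within 50 mm of it. Stands in one of three places (left, middle, right), at any yaw.
- lid: Loose steel lid, about 0.25 kg: disc 158 mm in diameter, 5 mm thick, a boss 132 mm wide and 5 mm deep under it, and a round black knob, 26 mm in diameter, 35 mm high, at its centre. Origin: centre of the boss's underside, z up: disc from z = 5 to 10 mm, knob from 10 to 45 mm. On the dish at the start (origin 50 mm above the bench); simply lifts off.
- mat: Flat round cork mat, 200 mm in diameter, 4 mm thick, fixed, empty at the start. Origin: centre of the underside. In one of the three places (left, middle, right).
- holder: Fixed aluminium block, 80 x 80 mm, 65 mm high, with one square socket, 18 mm wide, 55 mm deep with a 5 mm chamfer round its mouth, open at the top centre: the rod stands upright in it. Origin: centre of the underside, z up, sides along x and y. In one of the three places.
- rod: Loose stirring rod, about 90 g, 150 mm long: steel shaft, 12 mm in diameter, with a square grey grip, 20 x 20 mm and 55 mm long (sides along x and y), on top. Origin: centre of the foot, z along the rod to the grip: grip from z = 95 to 150 mm. Stands in the block at the start, foot 10 mm above the bench.
- rod_tip (a point): Centre of the rod's foot (same as the rod's origin).
- rod_grip (a point): Point on the rod's axis, 125 mm above its foot, near the middle of the grip.
- big0_c (a point): Centre of a big white bead: ceramic ball, 28 mm in diameter, about 30 g; soon stops rolling.
- big1_c (a point): Centre of a big white bead: ceramic ball, 28 mm in diameter, about 30 g; soon stops rolling.
- big2_c (a point): Centre of a big white bead: ceramic ball, 28 mm in diameter, about 30 g; soon stops rolling.
- small0_c (a point): Centre of a small white bead: ceramic ball, 18 mm in diameter, about 12 g; soon stops rolling.
- small1_c (a point): Centre of a small white bead: ceramic ball, 18 mm in diameter, about 12 g; soon stops rolling.
- small2_c (a point): Centre of a small white bead: ceramic ball, 18 mm in diameter, about 12 g; soon stops rolling.
- small3_c (a point): Centre of a small white bead: ceramic ball, 18 mm in diameter, about 12 g; soon stops rolling.
- jar: Bystander: loose amber jar, 50 mm in diameter, 105 mm high, between the left and middle places. Origin: centre of its underside.
- lens: Bystander: loose aluminium lens tube standing upright, 49 mm in diameter, 100 mm high, between the middle and right places. Origin: centre of its underside.
- beaker: Bystander: loose glass cup, 66 mm in diameter, 85 mm high, towards the back on the right. Origin: centre of its underside.
- supply: Bystander: white power supply, 90 x 80 mm, 55 mm high, fixed, towards the back on the left. Origin: centre of its underside.
Not all that is in view belongs to the job. What is shaped like the holder but pink or purple is not meant.

How it is judged:
By the outcome, as a careful person would: the job done as asked, in the order asked, and still so for the second after the job is handed in, with the robot touching nothing.
It also fails if it takes over 72 s, if anything falls off the work surface, if the arm or the gripper's body presses on something with over 40 N, if the wrist force passes 120 N, or if a joint passes its speed limit or range.

ROBOT

A 6-joint arm with a two-finger parallel gripper is mounted at the origin on the work surface. World frame = base frame: x ahead of the robot, y to its left, z up, the work surface at z = 0. Lengths are in m, angles in rad, forces in N, time in s.
With the tool pointing down it reaches from about 0.275 to 0.725 m from the base axis. Payload 15.9 kg.
Tool frame: the origin (TCP) lies at the centre of the arm's flange, where the gripper is bolted on; the fingertips stand 173 mm ahead of it and the grasp point (between the pads) lies 155 mm ahead of it (env.grip_point_offset is the distance from the TCP to the grasp point, in m); y points along the fingers, x is the direction in which the jaws open and shut, and the axes are right-handed (so a half turn about y gives the same grasp; the last joint's range is limited). The gripper opens to 85 mm and grips with 20 to 120 N. Pads are 22 mm wide; open, the fingers measure 114 mm over their backs; the gripper's body (76 mm by 85 mm) begins 54 mm behind the grasp point. The pads swing forward as they close: fully open they stand 13 mm farther back than shut.
Start: joints at [-1.228, 0.213, -0.034, 1.323, 0, 1.571], TCP at [0.168, -0.471, 0.405] pointing down, gripper open.
Joint ranges: [-2.98, 2.98], [-0.74, 1.72], [-1.14, 1.35], [-2.1, 2.04], [-1.57, 1.44], [-3.14, 3.14]. Speed limits (rad/s): [1.89, 1.89, 2.39, 2.57, 3.14, 3.14].

INTERFACE

Orientations are given as a 3x3 rotation matrix whose columns are the frame's x, y, z axes.
In Python, from station import observe, capture, camera_info, job_done, outline_of, env gives the robot as it stands.
- The arm moves only by the shell command python3 -m jog 'ROWS'. ROWS is a JSON object of lists of equal length, an entry for each row: "dp": the shift along the tool's x, y, z in cm, a list of three; "roll": the turn about the tool's y in degrees; "gripper": the closure, from -1 (fully open) to 1 (shut). In form: {"dp": [[dx, dy, dz], ...], "roll": [roll, ...], "gripper": [gripper, ...]}. A call has 1 to 12 rows; each row shifts and turns the commanded pose from where the row before left it, along the tool's axes as they then stand; what a row does not reach is not made up. A row lasts 1/12 s, in which the tool goes at most 41.7 mm and 7.16 degrees, less where a joint would pass 70% of its speed; a pose out of reach is approached as far as the arm can. A call with a gripper value outside its range is refused whole. The fingers move at their own pace and stop on an object; the grip force is fixed at half the most. Time passes only in rows, so rows that do not move let the fingers close. It gives the time, the measured TCP pose, the force and the opening at its end, in the units of the state.
- observe(): the state, without advancing time (a new reading comes with each control period).
- capture(name): name is "side" or "top" or "wrist"; returns the picture (420x560x3 uint8, red, green, blue); there is no depth.
- camera_info(name): a dict with "mtx" (3x3 intrinsics, pixels), "camera_from_world" (4x4, takes a point from world to camera coordinates); the wrist camera has in their place "hand_eye" (4x4, takes a point from camera to tool coordinates, whose origin is the TCP and whose axes are the tool frame's). Camera axes: x right, y down, z forward; pixel columns grow to the right and rows downward; lengths in m; the calibration is good to about 2 mm. A picture is of the moment at which its call begins: read the wrist's pose just before it. camera_info takes no time and is no camera call.
- job_done(): hands the job in, once; it reports no verdict.
Trained networks look in the newest picture that a camera, given by its name, has taken for a name from the list of things; names that differ only in an ending like _2 or _b are one class to them, and where a whole thing is asked for, a point or a joint stands for the part that bears it (a point fixed in the world has none). Each returns a list of dicts, best first, with "p" (0 to 1); they miss things now and then, are a little off and sometimes report something else, mostly with a low value. They report only what shows in the picture. A call takes as long as a camera call. They do not tell look-alikes from the thing itself.
- outline_of(camera, query): "pixels" (420x560 bool, what is visible of it) and "bbox" ([left, top, right, bottom] in pixels, round what is visible of it).
The state is a dict: "time_s": time; "q": joint angles; "joint_velocities": joint speeds; "effort": joint torques, N m; "ee_pos": TCP position; "ee_rot": TCP orientation; "wrist_force": force on the tool from outside, world axes, zero at the start; "wrist_torque": the same for the moment, N m; "opening": finger opening in m.
Only numpy, scipy, OpenCV 4.12 (cv2) and the standard library are available. Lean on these libraries where they do the work, as an engineer would, in place of code of your own. Each camera call takes 0.05 s, during which the arm holds its last target. There are 200 camera calls.

## Working session

There is one attempt and no reset: what is moved stays moved. The work goes in short steps, Python scripts to look and compute and a shell command to move; the robot and the scene stay as the last step left them, time stands still between calls to the robot, and variables do not carry over. Pictures are saved under pics/ and viewed, about 8 in all and at most 12, crops included, and the job is handed in when it is done.

```bash
mkdir -p pics; ls; python3 - <<'E'
from station import *
import cv2,numpy as np
for n in ("top","side"):
    im=capture(n); cv2.imwrite(f"pics/{n}0.png",im[:,:,::-1]); c=camera_info(n)
    print(n,np.round(c["mtx"],1).tolist(),np.round(c["camera_from_world"],3).tolist())
print(camera_info("wrist"))
s=observe(); print(s["ee_pos"],s["ee_rot"],s["time_s"],s["opening"])
E
```

```text
pics
top [[451.4, 0.0, 283.1], [0.0, 451.4, 219.4], [0.0, 0.0, 1.0]] [[-0.013, -1.0, -0.006, -0.031], [-0.986, 0.014, -0.168, 0.541], [0.169, 0.003, -0.986, 1.11], [0.0, 0.0, 0.0, 1.0]]
side [[543.2, 0.0, 286.8], [0.0, 543.2, 207.1], [0.0, 0.0, 1.0]] [[0.984, -0.176, 0.022, -0.545], [-0.083, -0.564, -0.821, 0.088], [0.157, 0.807, -0.57, 1.534], [0.0, 0.0, 0.0, 1.0]]
{'mtx': array([[308.53657071,   0.        , 272.87761924],
       [  0.        , 308.53657071, 213.65233643],
       [  0.        ,   0.        ,   1.        ]]), 'hand_eye': array([[ 9.99998415e-01, -9.94530354e-04,  1.47670992e-03,
        -7.50480714e-05],
       [-1.71633108e-03, -3.18030131e-01,  9.48079053e-01,
         2.97036212e-02],
       [-4.73255148e-04, -9.48080085e-01, -3.18031334e-01,
         8.13635808e-02],
       [ 0.00000000e+00,  0.00000000e+00,  0.00000000e+00,
         1.00000000e+00]])}
[ 0.1680364  -0.4707742   0.40426495] [[ 3.36162963e-01 -3.14243807e-04  9.41803782e-01]
 [-9.41803269e-01  9.83397082e-04  3.36163108e-01]
 [-1.03180427e-03 -9.99999467e-01  3.46258328e-05]] 0.1 0.08534133226104242
```

View both.

View pics/top0.png

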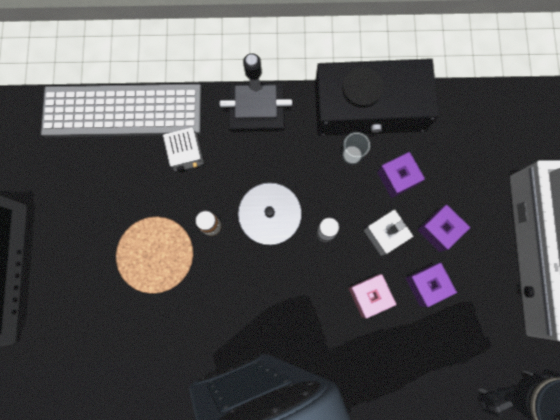

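View pics/side0.png

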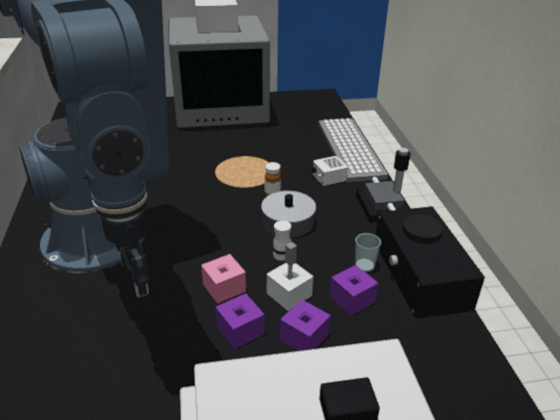

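```bash
cat > h.py <<'E'
from station import *
import cv2,numpy as np
from scipy.optimize import minimize
def cyl(r,z0,z1): 
    a=np.linspace(0,2*np.pi,40)[:-1]; return np.array([[r*np.cos(t),r*np.sin(t),z] for t in a for z in (z0,z1)])
def box(h,z0,z1): return np.array([[x,y,z] for x in(-h,h) for y in(-h,h) for z in(z0,z1)])
def cam(n):
    c=camera_info(n)
    if n!="wrist": return c["mtx"],c["camera_from_world"]
    s=observe(); T=np.eye(4);T[:3,:3]=s["ee_rot"];T[:3,3]=s["ee_pos"]
    return c["mtx"],np.linalg.inv(T@c["hand_eye"])
def proj(P,C): 
    p=(C[1]@np.c_[P,np.ones(len(P))].T)[:3]; q=C[0]@p; return (q[:2]/q[2]).T
def unproj(u,z,C):
    u=np.atleast_2d(u); R,t=C[1][:3,:3],C[1][:3,3]; o=-R.T@t
    d=(R.T@np.linalg.inv(C[0])@np.c_[u,np.ones(len(u))].T).T
    return o+d*((z-o[2])/d[:,2])[:,None]
def fit(parts,obs,x0):
    """obs: list of (cam, mask); parts: convex pieces; returns x,y,yaw and IoU cost"""
    def cost(v):
        c,s=np.cos(v[2]),np.sin(v[2]); t=0
        for C,m in obs:
            im=np.zeros((1680,2240),np.uint8)
            for P in parts:
                Q=P@np.array([[c,s,0],[-s,c,0],[0,0,1]])+[v[0],v[1],0]
                cv2.fillConvexPoly(im,cv2.convexHull((proj(Q,C)*4*16+1.5*16).round().astype(np.int32)),255,shift=4)
            im=cv2.resize(im,(560,420),interpolation=cv2.INTER_AREA)/255.
            t+=1-np.minimum(im,m).sum()/np.maximum(im,m).sum()
        return t
    best=min((minimize(cost,[x0[0],x0[1],y],method="Nelder-Mead",options=dict(initial_simplex=np.array([[x0[0],x0[1],y]]+[[x0[0]+a,x0[1]+b,y+c] for a,b,c in((.01,0,0),(0,.01,0),(0,0,.2))]),xatol=1e-4,fatol=1e-4)) for y in x0[2:]),key=lambda r:r.fun)
    return best.x,best.fun
E
python3 - <<'E'
from h import *
obs={}
for n in("top","side"):
    capture(n)
    for q in("lid","mat","holder","rod","jar","lens"):
        r=outline_of(n,q); print(n,q,[(round(k["p"],2),k["bbox"],int(k["pixels"].sum())) for k in r[:4]]); 
        if r: obs[n,q]=r[0]["pixels"]
np.savez("obs.npz",**{a+"_"+b:m for (a,b),m in obs.items()})
C=cam("top")
for u,z in(((269,213),.06),((154,255),.004),((388,232),.065),((208,222),0),((328,230),0)): print(unproj(u,z,C).round(3))
E
```

```text
top lid [(0.72, [237.1, 181.7, 300.8, 243.1], 3042)]
top mat [(0.73, [114.7, 220.5, 193.3, 292.6], 4599)]
top holder [(0.83, [364.5, 209.9, 412.1, 258.1], 1053), (0.69, [419.3, 204.5, 468.8, 252.2], 1347), (0.69, [350.8, 274.9, 395.1, 319.3], 1189), (0.67, [380.5, 154.5, 426.4, 198.0], 1277)]
top rod [(0.75, [362.9, 209.9, 414.2, 255.1], 1124), (0.54, [389.3, 224.0, 404.2, 234.5], 156)]
top jar [(0.74, [199.8, 211.7, 222.8, 235.1], 422)]
top lens [(0.93, [320.0, 217.0, 340.8, 241.1], 376)]
side lid [(0.78, [260.7, 190.3, 314.7, 224.7], 1364)]
side mat [(0.76, [212.6, 158.3, 264.1, 188.2], 1291)]
side holder [(0.87, [199.3, 253.2, 245.6, 305.3], 1566), (0.8, [328.7, 263.6, 375.9, 315.8], 1655), (0.73, [282.6, 302.5, 329.6, 350.8], 1894), (0.67, [268.3, 265.1, 309.4, 311.6], 1421)]
side rod [(0.75, [284.5, 242.3, 294.8, 278.0], 286), (0.51, [273.0, 217.4, 291.0, 257.8], 530)]
side jar [(0.85, [261.9, 161.3, 280.9, 196.4], 515)]
side lens [(0.65, [275.8, 217.8, 288.8, 259.5], 545), (0.48, [260.1, 194.6, 317.6, 224.6], 1376)]
[[ 0.555 -0.004  0.06 ]]
[[0.458 0.301 0.004]]
[[ 0.502 -0.301  0.065]]
[[0.544 0.161 0.   ]]
[[ 0.518 -0.157  0.   ]]
```

```bash
python3 - <<'E'
from h import *
o=np.load("obs.npz"); T,S=cam("top"),cam("side")
capture("side"); hs=outline_of("side","holder"); hs=[k for k in hs if 250<k["bbox"][0]<275][0]["pixels"]
capture("top"); rt=[k for k in outline_of("top","rod") if k["pixels"].sum()<400]
fill=lambda m:cv2.morphologyEx(m.astype(np.uint8),cv2.MORPH_CLOSE,np.ones((15,15)))
L=[cyl(.079,.055,.06),cyl(.013,.06,.095)]
for nm,ob in(("both",[(T,o["top_lid"]),(S,o["side_lid"])]),("top",[(T,o["top_lid"])])): print("lid",nm,fit(L,ob,[.555,-.004,0]))
print("mat",fit([cyl(.1,0,.004)],[(T,o["top_mat"])],[.458,.301,0]))
print("mat2",fit([cyl(.1,0,.004)],[(T,o["top_mat"]),(S,o["side_mat"])],[.458,.301,0]))
H=[box(.04,0,.065)]
print("holder",fit(H,[(T,fill(o["top_holder"])),(S,fill(hs))],[.502,-.301,0,.4,.8,1.2]))
print("holdert",fit(H,[(T,fill(o["top_holder"]))],[.502,-.301,0,.4,.8,1.2]))
R=[box(.01,.105,.16),cyl(.006,.065,.105)]
print("rod",fit(R,[(S,o["side_rod"])]+[(T,k["pixels"]) for k in rt],[.502,-.301,0,.4,.8,1.2]),len(rt))
for q,r,h in(("jar",.025,.105),("lens",.0245,.1)): print(q,fit([cyl(r,0,h)],[(T,o["top_"+q]),(S,o["side_"+q])],[.53,.16 if q=="jar" else -.157,0]))
E
```

```text
lid both (array([ 0.555412  , -0.00447574,  0.07549735]), np.float64(0.06788354268711883))
lid top (array([ 0.55546084, -0.00491591,  0.1738928 ]), np.float64(0.02073335424120426))
mat (array([0.46058149, 0.30086954, 0.10880124]), np.float64(0.01921090019521432))
mat2 (array([0.46030559, 0.30077732, 0.39460419]), np.float64(0.1507096083592332))
holder (array([ 0.50322329, -0.30691011,  0.54858748]), np.float64(0.10860752355593006))
holdert (array([ 0.50363739, -0.30720025,  0.55379751]), np.float64(0.05751514568708538))
rod (array([ 0.50238736, -0.30791123,  0.50912308]), np.float64(0.32883271295205274)) 1
jar (array([ 0.53026017,  0.14859024, -0.03808215]), np.float64(0.3262739078201715))
lens (array([ 0.51036265, -0.15026498,  0.09851644]), np.float64(0.35216757162754264))
```

```bash
cat > go.py <<'E'
import sys
from h import *
# go.py x y z [xaz_deg]: remaining shift in tool axes (cm) for TCP target
s=observe(); R,p=s["ee_rot"],s["ee_pos"]; t=np.array(list(map(float,sys.argv[1:4])))
az=np.degrees(np.arctan2(R[1,0],R[0,0]))
print("t",round(s["time_s"],2),"p",p.round(4),"xaz",az.round(2),"q",s["q"].round(2),"open",round(s["opening"],4),"F",s["wrist_force"].round(1))
print("dp cm",(R.T@(t-p)*100).round(2),"roll",(az-float(sys.argv[4])).round(2) if len(sys.argv)>4 else "")
E
python3 -m jog '{"dp":[[-1.9,0,3.2],[-1.9,0,3.2],[-1.9,0,3.2],[-1.9,0,3.2],[-1.9,0,3.2],[-1.9,0,3.2],[-1.9,0,3.2],[-1.9,0,3.2],[-1.9,0,3.2],[-1.9,0,3.2],[-1.9,0,3.2],[-1.9,0,3.2]],"roll":[0,0,0,0,0,0,0,0,0,0,0,0],"gripper":[-1,-1,-1,-1,-1,-1,-1,-1,-1,-1,-1,-1]}'; python3 go.py .5554 -.0048 .30
```

```text
time_s: 2.0
ee_pos: [0.4539, -0.1253, 0.4049]
ee_rot: [[0.336, 0.0, 0.942], [-0.942, -0.0, 0.336], [0.0, -1.0, 0.0]]
wrist_force: [0.8, -1.6, -0.3]
opening: 0.0852
t 2.0 p [ 0.4539 -0.1253  0.4049] xaz -70.35 q [-0.27  0.15 -0.11  1.31 -0.    2.53] open 0.0852 F [ 0.8 -1.6 -0.3]
dp cm [-7.94 10.49 13.61] roll
```

```bash
python3 -m jog '{"dp":[[-1.6,1.5,2.72],[-1.6,1.5,2.72],[-1.6,1.5,2.72],[-1.6,1.5,2.72],[-1.54,1.5,2.73],[0,1,0],[0,1,0],[0,1,0],[0,0,0],[0,0,0]],"roll":[0,0,0,0,0,-6,-6,-6,-6,-6],"gripper":[-1,-1,-1,-1,-1,-1,-1,-1,-1,-1]}'; python3 go.py .5554 -.0048 .239 -40; python3 - <<'E'
from h import *
im=capture("wrist"); C=cam("wrist"); print(proj(np.array([[.5554,-.0048,.095]]),C))
cv2.imwrite("pics/w1.png",im[:,:,::-1])
r=outline_of("wrist","lid"); print([(k["p"],k["bbox"]) for k in r])
if r: print(fit([cyl(.079,.055,.06),cyl(.013,.06,.095)],[(C,r[0]["pixels"])],[.5554,-.0048,0]))
E
```

```text
time_s: 2.83
ee_pos: [0.5544, -0.0064, 0.2989]
ee_rot: [[0.765, -0.001, 0.643], [-0.643, 0.0, 0.765], [-0.001, -1.0, -0.001]]
wrist_force: [-0.0, 0.2, -0.8]
opening: 0.0855
t 2.83 p [ 0.5544 -0.0064  0.2989] xaz -40.05 q [-0.01  0.37 -0.1   1.11  0.    2.26] open 0.0855 F [-0.   0.2 -0.8]
dp cm [-0.02  5.99  0.2 ] roll -0.05
[[272.53152468 245.44150721]]
[(0.89, [163.4, 108.9, 383.6, 317.2])]
(array([ 0.55577343, -0.00504206,  0.14621709]), np.float64(0.010387322051401693))
```

View pics/w1.png

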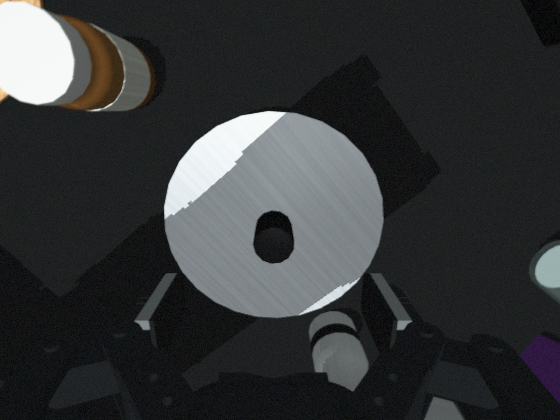

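```bash
python3 -m jog '{"dp":[[0,1,0.2],[0,1,0],[0,1,0],[0,1,0],[0,1,0],[0,0.9,0],[0,0,0],[0,0,0],[0,0,0],[0,0,0],[0,0,0],[0,0,0]],"roll":[0,0,0,0,0,0,0,0,0,0,0,0],"gripper":[-1,-1,-1,-1,-1,-1,1,1,1,1,1,1]}'; python3 -m jog '{"dp":[[0,0,0],[0,0,0],[0,0,0],[0,0,0],[0,-0.4,0],[0,-0.8,0],[0,-1,0],[0,-1,0]],"roll":[0,0,0,0,0,0,0,0],"gripper":[1,1,1,1,1,1,1,1]}'; python3 go.py .4605 .3008 .35 -40
```

```text
time_s: 3.93
ee_pos: [0.556, -0.005, 0.2415]
ee_rot: [[0.762, 0.001, 0.648], [-0.648, 0.0, 0.762], [0.001, -1.0, 0.001]]
wrist_force: [-2.2, 0.7, 5.4]
opening: 0.0245
time_s: 4.6
ee_pos: [0.5559, -0.0051, 0.2739]
ee_rot: [[0.762, 0.0, 0.648], [-0.648, 0.0, 0.762], [0.0, -1.0, 0.0]]
wrist_force: [-0.6, 0.2, -2.8]
opening: 0.0238
t 4.6 p [ 0.5559 -0.0051  0.2739] xaz -40.36 q [-0.01  0.38 -0.14  1.05  0.    2.27] open 0.0238 F [-0.6  0.2 -2.8]
dp cm [-27.08  -7.61  17.13] roll -0.36
```

```bash
python3 -m jog '{"dp":[[0,-1.5,0],[0,-2,0],[0,-2,0],[0,-1.5,0],[0,-0.6,0],[-1,0,0.6],[-2,0,1.2]],"roll":[0,0,0,0,0,0,0],"gripper":[1,1,1,1,1,1,1]}'; python3 -m jog '{"dp":[[-2.5,0,1.58],[-2.5,0,1.58],[-2.5,0,1.58],[-2.5,0,1.58],[-2.5,0,1.58],[-2.5,0,1.58],[-2.5,0,1.58],[-2.5,0,1.58],[-2,0,1.3],[-1.2,0,0.8],[-0.5,0,0.4],[0,0,0]],"roll":[0,0,0,0,0,0,0,0,0,0,0,0],"gripper":[1,1,1,1,1,1,1,1,1,1,1,1]}';  python3 go.py .4605 .3008 .1965 -40
python3 - <<'E'
from h import *
im=capture("wrist"); C=cam("wrist"); cv2.imwrite("pics/w2.png",im[:,:,::-1])
r=outline_of("wrist","mat"); print([(k["p"],k["bbox"]) for k in r])
im=capture("top")
E
```

```text
time_s: 5.18
ee_pos: [0.5448, 0.0274, 0.3487]
ee_rot: [[0.76, 0.001, 0.649], [-0.649, -0.0, 0.76], [0.001, -1.0, 0.0]]
wrist_force: [-0.6, -0.3, -3.4]
opening: 0.0244
time_s: 6.18
ee_pos: [0.4613, 0.2981, 0.3481]
ee_rot: [[0.763, -0.001, 0.646], [-0.646, -0.0, 0.763], [-0.0, -1.0, -0.001]]
wrist_force: [-1.0, -0.0, -3.3]
opening: 0.0242
t 6.18 p [0.4613 0.2981 0.3481] xaz -40.25 q [ 0.57  0.33 -0.02  1.22  0.    2.85] open 0.0242 F [-1.  -0.  -3.3]
dp cm [-0.23 15.16  0.16] roll -0.25
[(0.64, [186.2, 87.0, 354.5, 140.7])]
```

View pics/w2.png

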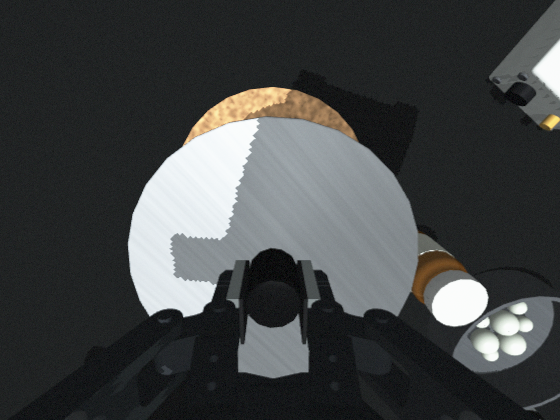

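```bash
python3 -m jog '{"dp":[[-0.2,1,0.1],[0,2,0],[0,2.5,0],[0,2.5,0],[0,2.5,0],[0,2,0],[0,1,0],[0,0.7,0],[0,0.5,0],[0,0.2,0],[0,0.1,0],[0,0,0]],"roll":[0,0,0,0,0,0,0,0,0,0,0,0],"gripper":[1,1,1,1,1,1,1,1,1,1,1,1]}';  python3 go.py .4605 .3008 .1955 -40
```

```text
time_s: 7.33
ee_pos: [0.4615, 0.2992, 0.1993]
ee_rot: [[0.762, 0.001, 0.648], [-0.648, 0.001, 0.762], [0.0, -1.0, 0.001]]
wrist_force: [0.6, 0.4, -2.8]
opening: 0.0243
t 7.33 p [0.4615 0.2992 0.1993] xaz -40.36 q [ 0.58  0.44 -0.26  0.87  0.    2.85] open 0.0243 F [ 0.6  0.4 -2.8]
dp cm [-0.18  0.38  0.06] roll -0.36
```

```bash
python3 -m jog '{"dp":[[-0.1,0.2,0.05],[0,0.15,0],[0,0.05,0],[0,0,0],[0,0,0]],"roll":[0,0,0,0,0],"gripper":[1,1,1,1,1]}';  python3 go.py .4605 .3008 .1955 -40
```

```text
time_s: 7.75
ee_pos: [0.461, 0.3003, 0.1955]
ee_rot: [[0.762, 0.001, 0.647], [-0.647, 0.001, 0.762], [0.0, -1.0, 0.001]]
wrist_force: [-2.4, -0.2, 8.0]
opening: 0.0245
t 7.75 p [0.461  0.3003 0.1955] xaz -40.35 q [ 0.58  0.44 -0.27  0.86  0.    2.85] open 0.0245 F [-2.4 -0.2  8. ]
dp cm [-0.07 -0.    0.01] roll -0.35
```

```bash
python3 -m jog '{"dp":[[0,0,0],[0,0,0],[0,0,0],[0,0,0],[0,0,0],[0,0,0],[0,-1,0],[0,-2,0],[0,-3,0],[0,-3.5,0],[0,-3.5,0],[0,-3.5,0]],"roll":[0,0,0,0,0,0,0,0,0,0,0,0],"gripper":[-1,-1,-1,-1,-1,-1,-1,-1,-1,-1,-1,-1]}'; python3 -m jog '{"dp":[[2.3,-1.5,-1.45],[2.7,-1,-1.7],[2.7,0,-1.7],[2.7,0,-1.7],[2.7,0,-1.7],[2.7,0,-1.7],[2.7,0,-1.7],[2.7,0,-1.7],[2.7,0,-1.7],[2.7,0,-1.7],[0,0,0]],"roll":[0,0,0,0,0,0,0,0,0,0,0],"gripper":[-1,-1,-1,-1,-1,-1,-1,-1,-1,-1,-1]}';  python3 go.py .5033 -.3072 .37 -58.6
python3 - <<'E'
from h import *
im=capture("wrist"); C=cam("wrist"); cv2.imwrite("pics/w3.png",im[:,:,::-1]); np.savez("w3.npz",im=im,K=C[0],E=C[1])
print(proj(np.array([[.5557,-.005,.005],[.5757,-.005,.005]]),C))
capture("top");T=cam("top");r=outline_of("top","lid"); print([(k["p"],k["bbox"]) for k in r])
print(fit([cyl(.079,.009,.014),cyl(.013,.014,.049)],[(T,r[0]["pixels"])],[.461,.3,0]))
r=outline_of("top","dish"); print([(k["p"],k["bbox"]) for k in r])
if r: print(fit([cyl(.077,0,.055)],[(T,r[0]["pixels"])],[.5557,-.005,0]))
E
```

```text
time_s: 8.75
ee_pos: [0.4603, 0.2997, 0.3623]
ee_rot: [[0.762, 0.0, 0.648], [-0.648, 0.0, 0.762], [0.0, -1.0, 0.0]]
wrist_force: [0.7, 0.5, -0.9]
opening: 0.0853
time_s: 9.67
ee_pos: [0.5558, -0.0042, 0.3853]
ee_rot: [[0.76, 0.001, 0.65], [-0.65, -0.001, 0.76], [0.001, -1.0, -0.001]]
wrist_force: [0.2, 0.2, -0.3]
opening: 0.0854
t 9.67 p [ 0.5558 -0.0042  0.3853] xaz -40.57 q [-0.01  0.33  0.08  1.31 -0.    2.27] open 0.0854 F [ 0.2  0.2 -0.3]
dp cm [ 15.72   1.56 -26.43] roll 18.03
[[274.39555249 185.45875346]
 [287.62811895 174.39547764]]
[(0.64, [121.5, 225.9, 185.5, 284.4])]
(array([0.45860877, 0.29915679, 0.09002985]), np.float64(0.023992435569245796))
[]
```

View pics/w3.png

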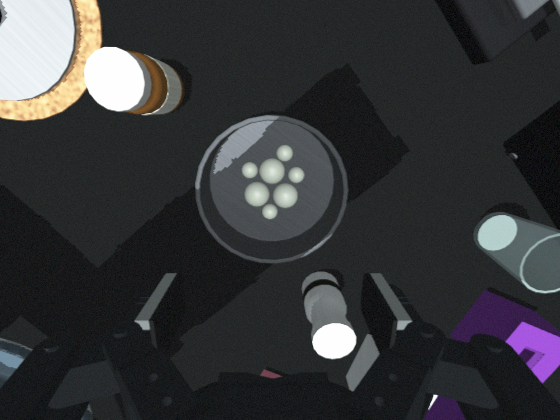

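```bash
python3 - <<'E'
from h import *
C=cam("wrist"); capture("wrist")
r=outline_of("wrist","dish"); print([(k["p"],k["bbox"]) for k in r])
c=np.array([.5557,-.005])
if r:
    m=cv2.morphologyEx(r[0]["pixels"].astype(np.uint8),cv2.MORPH_CLOSE,np.ones((41,41)));v,f=fit([cyl(.077,0,.055)],[(C,m)],[.5557,-.005,0]); print(v,f)
for u in [(272,171),(257,194),(286,195),(249,170),(285,152),(296,174),(270,212)]:
    b=u[0] in(272,257,286); p=unproj(u,.019 if b else .014,C)[0][:2]-c
    print("big" if b else "sm",(p*1000).round(0),"r",(np.hypot(*p)*1000).round(),"az",np.degrees(np.arctan2(p[1],p[0])).round())
E
python3 -m jog '{"dp":[[1.5,0,-2.6],[1.5,0,-2.6],[1.5,0,-2.6],[1.6,0,-2.7],[1.6,0,-2.7],[1.6,0,-2.7],[1.6,0,-2.7],[1.6,0,-2.7],[1.6,0,-2.7],[1.6,0,-2.6],[0,0,0]],"roll":[0,0,0,0,0,0,0,0,0,0,0],"gripper":[-1,-1,-1,-1,-1,-1,-1,-1,-1,-1,-1]}'
python3 -m jog '{"dp":[[0,0,0],[0,0,0],[0,0,0],[0,0,0]],"roll":[6,6,6,0],"gripper":[-1,-1,-1,-1]}';  python3 go.py .5033 -.3072 .37 -58.6
python3 - <<'E'
from h import *
im=capture("wrist"); C=cam("wrist"); cv2.imwrite("pics/w4.png",im[:,:,::-1])
a=.55;c,s=np.cos(a),np.sin(a); Q=lambda P:P@np.array([[c,s,0],[-s,c,0],[0,0,1]])+[.5033,-.3072,0]
print("pred grip top",proj(Q(box(.01,.1599,.16)),C).round().tolist()[::2])
E
```

```text
[(0.73, [307.2, 272.6, 360.6, 363.5]), (0.56, [203.2, 115.9, 354.3, 265.0])]
[ 0.5557 -0.005   0.    ] 1.0
big [10. 20.] r 22.0 az 63.0
big [-20.  11.] r 23.0 az 151.0
big [  4. -11.] r 12.0 az -69.0
sm [-9. 37.] r 38.0 az 104.0
sm [34. 26.] r 43.0 az 37.0
sm [28. -1.] r 28.0 az -2.0
sm [-24. -16.] r 29.0 az -146.0
time_s: 10.88
ee_pos: [0.5016, -0.3075, 0.3845]
ee_rot: [[0.761, -0.0, 0.649], [-0.649, -0.001, 0.761], [0.0, -1.0, -0.001]]
wrist_force: [-0.1, -0.3, 0.0]
opening: 0.0855
time_s: 11.22
ee_pos: [0.5027, -0.3033, 0.3849]
ee_rot: [[0.521, 0.0, 0.853], [-0.853, 0.0, 0.521], [-0.0, -1.0, 0.0]]
wrist_force: [-0.4, -0.4, 1.1]
opening: 0.0851
t 11.22 p [ 0.5027 -0.3033  0.3849] xaz -58.59 q [-0.54  0.4   0.17  1.34  0.    2.05] open 0.0851 F [-0.4 -0.4  1.1]
dp cm [ 0.37  1.49 -0.16] roll 0.01
pred grip top [[292.0, 251.0], [263.0, 251.0], [293.0, 224.0], [263.0, 224.0]]
```

View pics/w4.png

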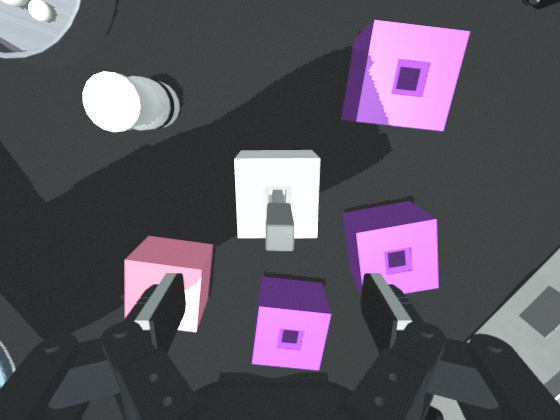

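```bash
python3 -m jog '{"dp":[[0.37,1,-0.1],[0,2,0],[0,2,0],[0,2,0],[0,1.5,0],[0,1,0],[0,0.2,0],[0,0,0]],"roll":[0,0,0,0,0,0,0,0],"gripper":[-1,-1,-1,-1,-1,-1,-1,-1]}'; python3 go.py .5033 -.3072 .29 -58.6
python3 - <<'E'
from h import *
d=np.load("w3.npz");C=(d["K"],d["E"])
for c in((.5557,-.005),(.5597,-.005),(.5557,-.001)):
    P=proj(cyl(.077,.055,.0551)+[*c,0],C); print(c,P.min(0).round(1),P.max(0).round(1))
cv2.imwrite("pics/w3c.png",cv2.resize(np.ascontiguousarray(d["im"][100:280,180:365,::-1]),None,fx=3,fy=3,interpolation=cv2.INTER_CUBIC))
E
```

```text
time_s: 11.93
ee_pos: [0.5035, -0.3077, 0.2872]
ee_rot: [[0.526, -0.001, 0.851], [-0.851, 0.0, 0.526], [-0.001, -1.0, -0.0]]
wrist_force: [0.3, 0.6, -0.4]
opening: 0.0857
t 11.93 p [ 0.5035 -0.3077  0.2872] xaz -58.27 q [-0.55  0.44 -0.01  1.12 -0.    2.04] open 0.0857 F [ 0.3  0.6 -0.4]
dp cm [-0.05 -0.28  0.01] roll 0.33
(0.5557, -0.005) [198.3 117.2] [351.2 265.2]
(0.5597, -0.005) [201.1 114.2] [354.5 263.1]
(0.5557, -0.001) [195.4 113.7] [348.9 262.7]
```

View pics/w3c.png

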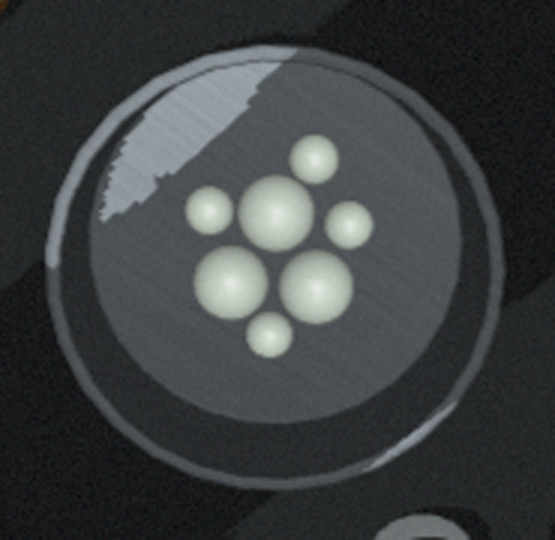

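```bash
python3 -m jog '{"dp":[[0,0,0],[0,0,0],[0,0,0],[0,0,0],[0,0,0],[0,0,0],[0,0,0],[0,0,0],[0,0,0],[0,0,0],[0,0,0]],"roll":[0,0,0,0,0,0,0,0,0,0,0],"gripper":[1,1,1,1,1,1,1,1,1,1,1]}'; python3 go.py .5033 -.3072 .29 -58.6;  python3 -m jog '{"dp":[[0,-0.3,0],[0,-0.7,0],[0,-1,0],[0,-1,0],[0,-1,0],[0,-1,0],[0,-1,0],[0,-1,0],[0,-1.5,0],[0,-2,0],[0,-2,0],[0,-0.8,0]],"roll":[0,0,0,0,0,0,0,0,0,0,0,0],"gripper":[1,1,1,1,1,1,1,1,1,1,1,1]}'; python3 go.py .5548 -.0013 .418 -58.6
```

```text
time_s: 12.85
ee_pos: [0.5036, -0.3079, 0.2881]
ee_rot: [[0.525, 0.001, 0.851], [-0.851, -0.0, 0.525], [0.001, -1.0, 0.0]]
wrist_force: [-0.6, -0.2, 6.1]
opening: 0.0197
t 12.85 p [ 0.5036 -0.3079  0.2881] xaz -58.35 q [-0.55  0.44 -0.01  1.12 -0.    2.04] open 0.0197 F [-0.6 -0.2  6.1]
dp cm [-0.08 -0.19  0.01] roll 0.25
time_s: 13.85
ee_pos: [0.5036, -0.308, 0.4238]
ee_rot: [[0.525, 0.003, 0.851], [-0.851, -0.002, 0.525], [0.003, -1.0, 0.001]]
wrist_force: [1.1, 0.5, -1.3]
opening: 0.0194
t 13.85 p [ 0.5036 -0.308   0.4238] xaz -58.36 q [-0.55  0.4   0.28  1.44  0.    2.04] open 0.0194 F [ 1.1  0.5 -1.3]
dp cm [-23.42   0.55  20.44] roll 0.24
```

```bash
python3 -m jog '{"dp":[[-1.2,0,1.05],[-2.2,0,1.9],[-2.4,0,2.1],[-2.4,0,2.1],[-2.4,0,2.1],[-2.4,0,2.1],[-2.4,0,2.1],[-2.4,0,2.1],[-2.4,0,2.1],[-2,0,1.7],[-1.2,0,1.1],[0,0,0]],"roll":[0,0,0,0,0,0,0,0,0,0,0,0],"gripper":[1,1,1,1,1,1,1,1,1,1,1,1]}'; python3 -m jog '{"dp":[[0,1,0],[0,1.5,0],[0,2,0],[0,2,0],[0,1.2,0],[0,0.5,0],[0,0,0],[0,0,0]],"roll":[0,0,0,0,0,0,0,0],"gripper":[1,1,1,1,1,1,1,1]}'; python3 go.py .5538 .0007 .338 -58.6
python3 - <<'E'
from h import *
im=capture("wrist"); C=cam("wrist"); np.savez("w5.npz",im=im,K=C[0],E=C[1])
s=observe(); p=s["ee_pos"]; t=np.array([*p[:2],p[2]-.278]); print("tip",proj(t[None],C)); c=np.array([.5548,-.0013])
print("dish c floor",proj(np.array([[*c,.005]]),C), "tip on floor",proj(np.array([[t[0],t[1],.005]]),C))
for n in((11,16),(-19,7),(5,-15)): print(proj(np.array([[*(c+np.array(n)/1e3),.019]]),C).round())
cv2.imwrite("pics/w5.png",im[:,:,::-1])
E
```

```text
time_s: 14.85
ee_pos: [0.5551, 0.0015, 0.4204]
ee_rot: [[0.527, -0.0, 0.85], [-0.85, 0.001, 0.527], [-0.001, -1.0, 0.0]]
wrist_force: [0.6, 0.4, -0.3]
opening: 0.0194
time_s: 15.52
ee_pos: [0.5548, -0.0019, 0.339]
ee_rot: [[0.524, 0.0, 0.852], [-0.852, -0.0, 0.524], [0.0, -1.0, 0.0]]
wrist_force: [0.6, -0.5, -0.9]
opening: 0.0192
t 15.52 p [ 0.5548 -0.0019  0.339 ] xaz -58.4 q [-0.    0.34 -0.02  1.2  -0.    2.59] open 0.0192 F [ 0.6 -0.5 -0.9]
dp cm [-0.28  0.1   0.05] roll 0.2
tip [[272.45231554 211.65028896]]
dish c floor [[271.89879919 194.34759904]] tip on floor [[272.40888098 194.43923629]]
[[264. 180.]]
[[256. 210.]]
[[288. 202.]]
```

View pics/w5.png

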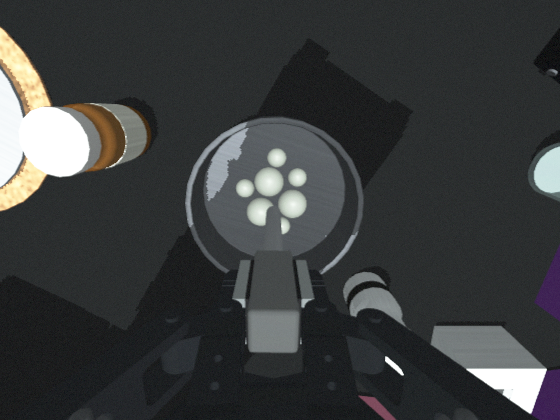

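```bash
python3 - <<'E'
from h import *
d=np.load("w5.npz");C=(d["K"],d["E"])
for c in((.5548,-.0013),(.5588,-.0013),(.5548,.0027)):
    P=proj(cyl(.077,.055,.0551)+[*c,0],C); print(c,P.min(0).round(1),P.max(0).round(1))
for u in((268,182),(259,212),(292,204)): print((unproj(u,.019,C)[0]*1000).round(1))
cv2.imwrite("pics/w5c.png",cv2.resize(np.ascontiguousarray(d["im"][105:285,175:375,::-1]),None,fx=3,fy=3,interpolation=cv2.INTER_CUBIC))
E
```

```text
(0.5548, -0.0013) [182.7 116.3] [361.  286.9]
(0.5588, -0.0013) [184.8 111.8] [363.8 283.7]
(0.5548, 0.0027) [178.5 113.5] [357.2 284.9]
[566.5  10.2  19. ]
[535.9   2.1  19. ]
[560.  -21.3  19. ]
```

View pics/w5c.png

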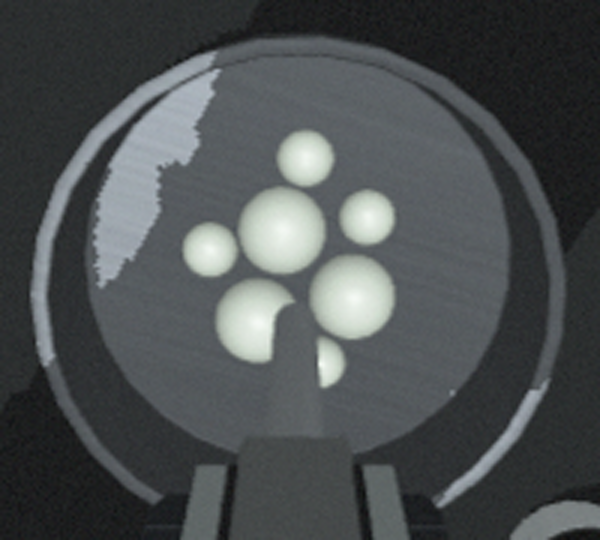

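```bash
python3 -m jog '{"dp":[[0.16,1,-0.19],[0,1,0],[0,0.5,0],[0,0.5,0],[0,0.3,0],[0,0.3,0],[0,0.3,0],[0,0.3,0],[0,0,0]],"roll":[0,0,0,0,0,0,0,0,0],"gripper":[1,1,1,1,1,1,1,1,1]}'; python3 go.py .5540 -.0043 .286 -58.6
```

```text
time_s: 16.32
ee_pos: [0.5556, -0.0035, 0.3012]
ee_rot: [[0.525, 0.009, 0.851], [-0.851, 0.001, 0.525], [0.004, -1.0, 0.008]]
wrist_force: [-6.4, 1.8, 53.3]
opening: 0.0191
t 16.32 p [ 0.5556 -0.0035  0.3012] xaz -58.34 q [-0.01  0.36 -0.1   1.1   0.    2.58] open 0.0191 F [-6.4  1.8 53.3]
dp cm [-0.02  1.52 -0.19] roll 0.26
```

```bash
python3 -m jog '{"dp":[[0,-0.5,0],[0,-1,0],[0,-1,0],[0,-0.5,0],[0,0,0],[0,0,0]],"roll":[0,0,0,0,0,0],"gripper":[1,1,1,1,1,1]}'; python3 go.py .5556 -.0038 .338 -58.6
python3 - <<'E'
from h import *
im=capture("wrist"); C=cam("wrist"); np.savez("w6.npz",im=im,K=C[0],E=C[1])
s=observe(); p=s["ee_pos"]; print("tip",proj(np.array([[*p[:2],p[2]-.278]]),C),s["ee_rot"].round(3).tolist())
a=cv2.resize(np.ascontiguousarray(im[105:285,175:375,::-1]),None,fx=3,fy=3,interpolation=cv2.INTER_CUBIC)
cv2.imwrite("pics/w6c.png",a)
E
```

```text
time_s: 16.82
ee_pos: [0.5542, -0.0038, 0.3268]
ee_rot: [[0.525, 0.0, 0.851], [-0.851, -0.0, 0.525], [0.0, -1.0, 0.0]]
wrist_force: [0.5, 0.6, -0.3]
opening: 0.0193
t 16.82 p [ 0.5542 -0.0038  0.3268] xaz -58.36 q [-0.01  0.35 -0.05  1.17 -0.    2.58] open 0.0193 F [ 0.5  0.6 -0.3]
dp cm [ 0.08 -1.12  0.12] roll 0.24
tip [[272.68067942 211.31279536]] [[0.525, -0.0, 0.851], [-0.851, -0.0, 0.525], [-0.0, -1.0, -0.0]]
```

View pics/w6c.png

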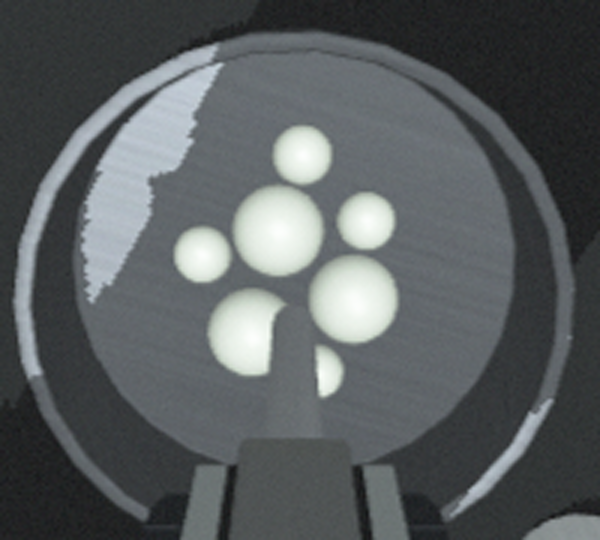

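```bash
cat > beads.py <<'E'
from h import *
def beads(im,C,c=(.5556,-.0038)):
    """find beads in dish; returns rows x,y (mm rel. to centre), kind"""
    g=cv2.GaussianBlur(im,(3,3),0).astype(int); m=((g.min(2)>125)&(g[:,:,2]<g[:,:,1]-1)).astype(np.uint8)
    P=proj(cyl(.072,.0125,.0126)+[*c,0],C); k=np.zeros_like(m); cv2.fillConvexPoly(k,cv2.convexHull(P.astype(np.float32)).astype(np.int32),1)
    m&=k; n,_,st,ce=cv2.connectedComponentsWithStats(m)
    d=[]
    for i in range(1,n):
        if st[i,4]<40: continue
        cn=cv2.findContours((_==i).astype(np.uint8),0,2)[0][0]; (u,v),r=cv2.minEnclosingCircle(cn)
        d.append((u,v,r,st[i,4]))
    out=[]
    for u,v,r,a in d:
        mm=r/(np.linalg.norm(proj(np.array([[*c,.015],[c[0]+.01,c[1],.015]]),C)@[[1,0],[0,1]]-0) and np.linalg.norm(np.diff(proj(np.array([[*c,.015],[c[0]+.01,c[1],.015]]),C),axis=0))/10)
        p=(unproj((u,v),.019 if mm>11.5 else .014,C)[0][:2]-c)*1000
        out.append((*p.round(1),round(mm,1),a/(np.pi*r*r)))
    return out
E
python3 - <<'E'
from beads import *
d=np.load("w6.npz");C=(d["K"],d["E"])
im=d["im"]; print(im[105+77,175+93],im[105+50,175+40],im[105+51,175+100])
for b in beads(im,C): print(np.round(b,2))
E
```

```text
[252 254 252] [181 194 200] [252 253 252]
[21.9  16.1  25.1   0.51]
[28.   -8.    9.6   1.01]
[-7.9  30.    9.4   1.02]
[  5.8 -17.2  14.6   1. ]
[-20.4    4.1   14.3    0.81]
[-21.7  -22.6    8.3    0.59]
```

```bash
python3 -m jog '{"dp":[[0.5,0,-0.5],[1,0,-1],[1,0,-1],[1,0,-1],[0,1,0],[0,1,0],[0,1,0],[0,0.5,0],[0,0.3,0],[0,0.2,0],[0,0,0],[0,0,0]],"roll":[0,0,0,0,0,0,0,0,0,0,0,0],"gripper":[1,1,1,1,1,1,1,1,1,1,1,1]}'; python3 go.py .5556 -.0038 .286 -58.6
cat > sp.py <<'E'
import numpy as np,sys
# spiral rows in tool plane: r0 r1 phi0 turns rows_per_turn
r0,r1,p0,t,n=map(float,sys.argv[1:6]); N=int(round(t*n)); k=np.arange(N+1)/N
w=(r0+(r1-r0)*k)*np.exp(1j*np.radians(p0+360*t*k+58.3))/10
q=np.round(w.real,1)+1j*np.round(w.imag,1); d=np.diff(q)
for i in range(0,N,12): print(",".join(f"[{v.real:.1f},0,{v.imag:.1f}]" for v in d[i:i+12]))
E
python3 sp.py 0 14 60 1.5 16; echo; python3 sp.py 14 28 240 2 18; echo;python3 sp.py 28 33 240 1 24; echo; python3 sp.py 33 33 240 1 24
```

```text
time_s: 17.87
ee_pos: [0.5427, -0.0517, 0.2869]
ee_rot: [[0.525, 0.0, 0.851], [-0.851, -0.0, 0.525], [0.0, -1.0, 0.0]]
wrist_force: [0.3, -0.8, -0.4]
opening: 0.0192
t 17.87 p [ 0.5427 -0.0517  0.2869] xaz -58.34 q [-0.09  0.35 -0.15  1.07  0.    2.49] open 0.0192 F [ 0.3 -0.8 -0.4]
dp cm [-3.4   0.09  3.61] roll 0.26
[0.0,0,0.0],[-0.1,0,0.0],[-0.1,0,0.0],[0.0,0,-0.1],[0.0,0,-0.1],[0.1,0,-0.1],[0.1,0,-0.1],[0.2,0,0.0],[0.2,0,0.1],[0.2,0,0.1],[0.0,0,0.3],[0.0,0,0.2]
[-0.1,0,0.3],[-0.3,0,0.2],[-0.3,0,0.1],[-0.3,0,-0.1],[-0.4,0,-0.2],[-0.2,0,-0.3],[-0.1,0,-0.4],[0.1,0,-0.5],[0.2,0,-0.3],[0.4,0,-0.3],[0.5,0,-0.1],[0.6,0,0.1]

[0.4,0,0.2],[0.3,0,0.5],[0.1,0,0.5],[0.0,0,0.5],[-0.2,0,0.5],[-0.4,0,0.4],[-0.6,0,0.2],[-0.5,0,0.1],[-0.6,0,-0.2],[-0.5,0,-0.3],[-0.4,0,-0.5],[-0.2,0,-0.6]
[0.1,0,-0.7],[0.3,0,-0.6],[0.5,0,-0.5],[0.6,0,-0.3],[0.7,0,0.0],[0.7,0,0.2],[0.6,0,0.4],[0.4,0,0.6],[0.2,0,0.7],[-0.1,0,0.8],[-0.3,0,0.7],[-0.6,0,0.6]
[-0.7,0,0.3],[-0.8,0,0.1],[-0.9,0,-0.2],[-0.7,0,-0.5],[-0.4,0,-0.8],[-0.3,0,-0.8],[0.1,0,-0.9],[0.4,0,-0.8],[0.7,0,-0.7],[0.8,0,-0.4],[1.0,0,0.0],[0.9,0,0.2]

[0.6,0,0.4],[0.5,0,0.6],[0.3,0,0.7],[0.2,0,0.7],[-0.1,0,0.8],[-0.2,0,0.7],[-0.5,0,0.6],[-0.5,0,0.5],[-0.7,0,0.4],[-0.8,0,0.1],[-0.8,0,-0.1],[-0.7,0,-0.2]
[-0.7,0,-0.5],[-0.5,0,-0.6],[-0.4,0,-0.7],[-0.1,0,-0.8],[0.0,0,-0.8],[0.3,0,-0.8],[0.5,0,-0.7],[0.6,0,-0.5],[0.8,0,-0.4],[0.8,0,-0.2],[0.9,0,0.1],[0.8,0,0.3]

[0.7,0,0.5],[0.5,0,0.7],[0.4,0,0.8],[0.1,0,0.8],[-0.1,0,0.9],[-0.3,0,0.8],[-0.5,0,0.7],[-0.7,0,0.5],[-0.8,0,0.4],[-0.8,0,0.1],[-0.9,0,-0.1],[-0.8,0,-0.3]
[-0.7,0,-0.5],[-0.5,0,-0.7],[-0.4,0,-0.8],[-0.1,0,-0.8],[0.1,0,-0.9],[0.3,0,-0.8],[0.5,0,-0.7],[0.7,0,-0.5],[0.8,0,-0.4],[0.8,0,-0.1],[0.9,0,0.1],[0.8,0,0.3]
```

```bash
python3 -m jog '{"dp":[[-0.3,0.1,0.3],[-0.5,0,0.5],[-0.5,0,0.6],[-0.5,0,0.5],[-0.5,0,0.6],[-0.5,0,0.5],[-0.4,0,0.4],[-0.2,0,0.2],[0,0,0],[0,0,0]],"roll":[0,0,0,0,0,0,0,0,0,0],"gripper":[1,1,1,1,1,1,1,1,1,1]}'; python3 go.py .5556 -.0038 .286 -58.6
python3 - <<'E'
from beads import *
im=capture("wrist"); C=cam("wrist")
for b in beads(im,C): print(np.round(b,2))
E
```

```text
time_s: 18.7
ee_pos: [0.5554, -0.004, 0.2857]
ee_rot: [[0.525, -0.0, 0.851], [-0.851, -0.0, 0.525], [0.0, -1.0, -0.0]]
wrist_force: [-0.1, -0.3, -0.5]
opening: 0.0191
t 18.7 p [ 0.5554 -0.004   0.2857] xaz -58.35 q [-0.01  0.38 -0.12  1.08 -0.    2.58] open 0.0191 F [-0.1 -0.3 -0.5]
dp cm [-0.01 -0.03  0.02] roll 0.25
[18.5  15.3  39.2   0.17]
[-20.8    5.5   14.4    0.28]
[-18.5  -24.1    7.     0.33]
```

Rod is at the centre without trouble. Spiral outward.

```bash
python3 -m jog '{"dp":[[-0.1,0,0.0],[-0.1,0,0.0],[0.0,0,-0.1],[0.0,0,-0.1],[0.1,0,-0.1],[0.1,0,-0.1],[0.2,0,0.0],[0.2,0,0.1],[0.2,0,0.1],[0.0,0,0.3],[0.0,0,0.2]],"roll":[0,0,0,0,0,0,0,0,0,0,0],"gripper":[1,1,1,1,1,1,1,1,1,1,1]}' | grep -E "pos|force"
python3 -m jog '{"dp":[[-0.1,0,0.3],[-0.3,0,0.2],[-0.3,0,0.1],[-0.3,0,-0.1],[-0.4,0,-0.2],[-0.2,0,-0.3],[-0.1,0,-0.4],[0.1,0,-0.5],[0.2,0,-0.3],[0.4,0,-0.3],[0.5,0,-0.1],[0.6,0,0.1]],"roll":[0,0,0,0,0,0,0,0,0,0,0,0],"gripper":[1,1,1,1,1,1,1,1,1,1,1,1]}'| grep -E "pos|force"
python3 -m jog '{"dp":[[0.4,0,0.2],[0.3,0,0.5],[0.1,0,0.5],[0.0,0,0.5],[-0.2,0,0.5],[-0.4,0,0.4],[-0.6,0,0.2],[-0.5,0,0.1],[-0.6,0,-0.2],[-0.5,0,-0.3],[-0.4,0,-0.5],[-0.2,0,-0.6]],"roll":[0,0,0,0,0,0,0,0,0,0,0,0],"gripper":[1,1,1,1,1,1,1,1,1,1,1,1]}'| grep -E "pos|force"
python3 go.py .5556 -.0038 .286 -58.6
```

```text
ee_pos: [0.5615, -0.0076, 0.2856]
wrist_force: [0.6, -1.1, -0.5]
ee_pos: [0.5489, -0.0171, 0.2858]
wrist_force: [-0.4, 0.3, -0.6]
ee_pos: [0.5454, 0.0129, 0.2857]
wrist_force: [0.3, -0.1, -1.0]
t 21.67 p [0.5454 0.0129 0.2857] xaz -58.33 q [ 0.02  0.36 -0.15  1.07  0.    2.61] open 0.0198 F [ 0.3 -0.1 -1. ]
dp cm [ 1.96 -0.03 -0.01] roll 0.27
```

```bash
python3 -m jog '{"dp":[[0.1,0,-0.7],[0.3,0,-0.6],[0.5,0,-0.5],[0.6,0,-0.3],[0.7,0,0.0],[0.7,0,0.2],[0.6,0,0.4],[0.4,0,0.6],[0.2,0,0.7],[-0.1,0,0.8],[-0.3,0,0.7],[-0.6,0,0.6]],"roll":[0,0,0,0,0,0,0,0,0,0,0,0],"gripper":[1,1,1,1,1,1,1,1,1,1,1,1]}'| grep -E "pos|force"
python3 -m jog '{"dp":[[-0.7,0,0.3],[-0.8,0,0.1],[-0.9,0,-0.2],[-0.7,0,-0.5],[-0.4,0,-0.8],[-0.3,0,-0.8],[0.1,0,-0.9],[0.4,0,-0.8],[0.7,0,-0.7],[0.8,0,-0.4],[1.0,0,0.0],[0.9,0,0.2]],"roll":[0,0,0,0,0,0,0,0,0,0,0,0],"gripper":[1,1,1,1,1,1,1,1,1,1,1,1]}'| grep -E "pos|force"
python3 -m jog '{"dp":[[0.6,0,0.4],[0.5,0,0.6],[0.3,0,0.7],[0.2,0,0.7],[-0.1,0,0.8],[-0.2,0,0.7],[-0.5,0,0.6],[-0.5,0,0.5],[-0.7,0,0.4],[-0.8,0,0.1],[-0.8,0,-0.1],[-0.7,0,-0.2]],"roll":[0,0,0,0,0,0,0,0,0,0,0,0],"gripper":[1,1,1,1,1,1,1,1,1,1,1,1]}'| grep -E "pos|force"
python3 -m jog '{"dp":[[-0.7,0,-0.5],[-0.5,0,-0.6],[-0.4,0,-0.7],[-0.1,0,-0.8],[0.0,0,-0.8],[0.3,0,-0.8],[0.5,0,-0.7],[0.6,0,-0.5],[0.8,0,-0.4],[0.8,0,-0.2],[0.9,0,0.1],[0.8,0,0.3]],"roll":[0,0,0,0,0,0,0,0,0,0,0,0],"gripper":[1,1,1,1,1,1,1,1,1,1,1,1]}'| grep -E "pos|force"
python3 go.py .5556 -.0038 .286 -58.6
python3 - <<'E'
from beads import *
im=capture("wrist"); C=cam("wrist"); cv2.imwrite("pics/w7.png",im[:,:,::-1])
for b in beads(im,C): print(np.round(b,2))
E
```

```text
ee_pos: [0.5795, -0.003, 0.2855]
wrist_force: [0.8, -0.4, -0.8]
ee_pos: [0.5415, -0.0297, 0.2858]
wrist_force: [0.0, 0.7, -1.2]
ee_pos: [0.5701, 0.0226, 0.2854]
wrist_force: [-3.9, -3.8, -0.9]
ee_pos: [0.5394, -0.0342, 0.2856]
wrist_force: [0.2, -0.0, -1.3]
t 25.67 p [ 0.5394 -0.0342  0.2856] xaz -58.41 q [-0.06  0.35 -0.16  1.06 -0.    2.53] open 0.0192 F [ 0.2 -0.  -1.3]
dp cm [-1.74 -0.04  2.97] roll 0.19
[34.7  47.3  15.9   0.09]
[55.9  24.7   6.7   0.21]
[48.7 -0.1 10.   0.5]
[15.8  26.1  15.2   0.28]
[-13.6   36.2    8.     0.17]
[ -7.6  -53.7    8.9    0.54]
[-46.5  -29.8   13.4    0.43]
```

```bash
python3 -m jog '{"dp":[[0.6,0,0.7],[0.5,0,0.7],[0.4,0,0.8],[0.1,0,0.8],[-0.1,0,0.9],[-0.3,0,0.8],[-0.5,0,0.7],[-0.7,0,0.5],[-0.8,0,0.4],[-0.8,0,0.1],[-0.9,0,-0.1],[-0.8,0,-0.3]],"roll":[0,0,0,0,0,0,0,0,0,0,0,0],"gripper":[1,1,1,1,1,1,1,1,1,1,1,1]}'| grep -E "pos|force"
python3 -m jog '{"dp":[[-0.7,0,-0.5],[-0.5,0,-0.7],[-0.4,0,-0.8],[-0.1,0,-0.8],[0.1,0,-0.9],[0.3,0,-0.8],[0.5,0,-0.7],[0.7,0,-0.5],[0.8,0,-0.4],[0.8,0,-0.1],[0.9,0,0.1],[0.8,0,0.3]],"roll":[0,0,0,0,0,0,0,0,0,0,0,0],"gripper":[1,1,1,1,1,1,1,1,1,1,1,1]}'| grep -E "pos|force"
python3 go.py .5556 -.0038 .286 -58.6
python3 -m jog '{"dp":[[0.7,0,0.5],[0.5,0,0.7],[0.4,0,0.8],[0.1,0,0.8],[-0.1,0,0.9],[-0.3,0,0.8],[-0.5,0,0.7],[-0.7,0,0.5],[-0.8,0,0.4],[-0.8,0,0.1],[-0.9,0,-0.1],[-0.8,0,-0.3]],"roll":[0,0,0,0,0,0,0,0,0,0,0,0],"gripper":[1,1,1,1,1,1,1,1,1,1,1,1]}'| grep -E "pos|force"
python3 -m jog '{"dp":[[-0.7,0,-0.5],[-0.5,0,-0.7],[-0.4,0,-0.8],[-0.1,0,-0.8],[0.1,0,-0.9],[0.3,0,-0.8],[0.5,0,-0.7],[0.7,0,-0.5],[0.8,0,-0.4],[0.8,0,-0.1],[0.9,0,0.1],[0.8,0,0.3]],"roll":[0,0,0,0,0,0,0,0,0,0,0,0],"gripper":[1,1,1,1,1,1,1,1,1,1,1,1]}'| grep -E "pos|force"
python3 go.py .5556 -.0038 .286 -58.6
python3 - <<'E'
from station import *; import cv2
im=capture("wrist"); t=capture("top")
import numpy as np
a=cv2.resize(np.ascontiguousarray(t[150:280,200:340,::-1]),None,fx=3,fy=3)
cv2.imwrite("pics/w7.png",np.hstack([im[:390,150:430,::-1],a[:390]]))
E
```

```text
ee_pos: [0.5722, 0.0276, 0.2857]
wrist_force: [0.4, 0.5, -1.4]
ee_pos: [0.5411, -0.032, 0.2858]
wrist_force: [-0.2, -0.5, -1.0]
t 27.72 p [ 0.5411 -0.032   0.2858] xaz -58.39 q [-0.06  0.35 -0.16  1.06 -0.    2.53] open 0.0197 F [-0.2 -0.5 -1. ]
dp cm [-1.65 -0.02  2.71] roll 0.21
ee_pos: [0.5721, 0.0276, 0.2857]
wrist_force: [0.7, -0.6, -0.3]
ee_pos: [0.5412, -0.0319, 0.2858]
wrist_force: [0.1, 1.1, -1.7]
t 29.72 p [ 0.5412 -0.0319  0.2858] xaz -58.39 q [-0.06  0.35 -0.16  1.06  0.    2.53] open 0.0193 F [ 0.1  1.1 -1.7]
dp cm [-1.64 -0.01  2.7 ] roll 0.21
```

View pics/w7.png

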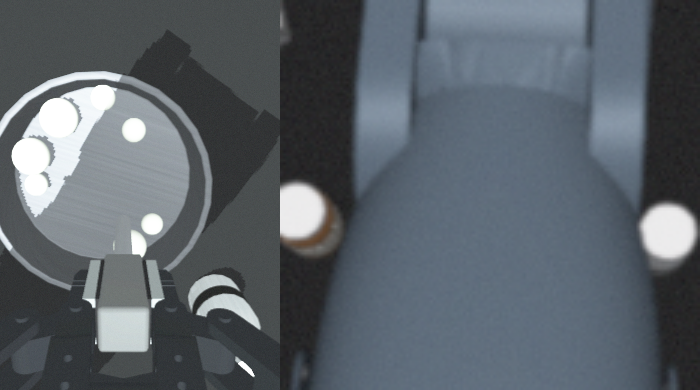

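```bash
python3 -m jog '{"dp":[[0,-0.5,0],[0,-1,0],[0,-1.5,0],[0,-1.5,0],[0,-1.5,0],[0,-1.5,0],[0,-1.5,0],[0,-1.5,0],[0,-1.5,0],[0,-1.2,0],[0,-0.5,0],[0,0,0]],"roll":[0,0,0,0,0,0,0,0,0,0,0,0],"gripper":[1,1,1,1,1,1,1,1,1,1,1,1]}'| grep -E "pos|force"; python3 go.py .5036 -.3079 .424 -58.35
```

```text
ee_pos: [0.5403, -0.0308, 0.4243]
wrist_force: [1.3, -0.5, -1.6]
t 30.82 p [ 0.5403 -0.0308  0.4243] xaz -58.34 q [-0.06  0.3   0.12  1.4  -0.    2.53] open 0.0192 F [ 1.3 -0.5 -1.6]
dp cm [ 21.66   0.03 -17.67] roll 0.01
```

```bash
python3 -m jog '{"dp":[[1,0,-0.8],[2,0,-1.6],[2.2,0,-1.8],[2.2,0,-1.8],[2.2,0,-1.8],[2.2,0,-1.8],[2.2,0,-1.8],[2.2,0,-1.8],[2.2,0,-1.8],[1.8,0,-1.5],[1.1,0,-0.9],[0.3,0,-0.2]],"roll":[0,0,0,0,0,0,0,0,0,0,0,0],"gripper":[1,1,1,1,1,1,1,1,1,1,1,1]}'| grep -E "pos|force"; python3 -m jog '{"dp":[[0,0,0],[0,0,0],[0,0,0]],"roll":[0,0,0],"gripper":[1,1,1]}'| grep -E "pos|force"; python3 go.py .5036 -.3079 .424 -58.35
python3 - <<'E'
from h import *
im=capture("wrist"); C=cam("wrist"); np.savez("w8.npz",im=im,K=C[0],E=C[1])
s=observe(); p=s["ee_pos"]; print("tip",proj(np.array([[*p[:2],p[2]-.278],[.5036,-.3079,.065]]),C))
r=outline_of("wrist","holder"); print([(round(k["p"],2),k["bbox"]) for k in r][:3])
r=outline_of("wrist","rod"); print([(round(k["p"],2),k["bbox"]) for k in r][:3])
E
```

```text
ee_pos: [0.5029, -0.3094, 0.4218]
wrist_force: [0.3, -0.1, -0.5]
ee_pos: [0.504, -0.3062, 0.4227]
wrist_force: [0.7, -0.6, -0.9]
t 32.07 p [ 0.504  -0.3062  0.4227] xaz -58.29 q [-0.55  0.41  0.27  1.44  0.    2.04] open 0.0191 F [ 0.7 -0.6 -0.9]
dp cm [ 0.12 -0.13 -0.12] roll 0.06
tip [[272.65389969 211.44918602]
 [273.69284019 189.82209769]]
[(0.94, [236.2, 142.4, 312.1, 224.5]), (0.94, [329.9, 30.3, 441.1, 129.4]), (0.9, [332.9, 194.3, 419.4, 282.2])]
[(0.63, [245.1, 217.4, 300.6, 354.2])]
```

```bash
python3 -m jog '{"dp":[[0.12,1,-0.12],[0,1.5,0],[0,1.5,0],[0,1.5,0],[0,1,0],[0,0.5,0],[0,0,0],[0,0,0]],"roll":[0,0,0,0,0,0,0,0],"gripper":[1,1,1,1,1,1,1,1]}'| grep -E "pos|force";python3 go.py .5036 -.3079 .288 -58.35; python3 -m jog '{"dp":[[0,0.5,0],[0,0.5,0],[0,0.5,0],[0,0.5,0],[0,0,0]],"roll":[0,0,0,0,0],"gripper":[1,1,1,1,1]}'| grep -E "pos|force"; python3 go.py .5036 -.3079 .288 -58.35
```

```text
ee_pos: [0.5035, -0.3089, 0.353]
wrist_force: [0.1, -0.3, -0.8]
t 32.88 p [ 0.5035 -0.3089  0.353 ] xaz -58.35 q [-0.55  0.41  0.11  1.27 -0.    2.04] open 0.0192 F [ 0.1 -0.3 -0.8]
dp cm [-0.08  6.5   0.06] roll -0.0
ee_pos: [0.5053, -0.3089, 0.339]
wrist_force: [-0.8, 13.2, 67.8]
t 33.3 p [ 0.5053 -0.3089  0.339 ] xaz -58.32 q [-0.55  0.41  0.08  1.22  0.    2.04] open 0.0191 F [-0.8 13.2 67.8]
dp cm [-0.22  5.1  -0.14] roll 0.03
```

```bash
python3 -m jog '{"dp":[[0,-0.7,0],[0,-1,0],[0,-0.8,0],[0,-0.5,0],[0,0,0],[0,0,0]],"roll":[0,0,0,0,0,0],"gripper":[1,1,1,1,1,1]}'| grep -E "pos|force"; python3 go.py .5036 -.3079 .288 -58.35
python3 - <<'E'
from h import *
im=capture("wrist"); C=cam("wrist"); s=observe(); p=s["ee_pos"]
print("tip",proj(np.array([[*p[:2],p[2]-.278],[.5036,-.3079,.065],[.5036,-.3079,.06]]),C))
S=capture("side"); D=cam("side"); print("side tip",proj(np.array([[*p[:2],p[2]-.278],[.5036,-.3079,.065],[*p[:2],p[2]-.128]]),D))
a=cv2.resize(np.ascontiguousarray(im[130:250,215:335,::-1]),None,fx=3.3,fy=3.3,interpolation=cv2.INTER_CUBIC)
b=cv2.resize(np.ascontiguousarray(S[200:320,235:355,::-1]),None,fx=3.3,fy=3.3,interpolation=cv2.INTER_CUBIC)
cv2.imwrite("pics/w8.png",np.hstack([a,b])); print(a.shape)
E
```

```text
ee_pos: [0.5035, -0.309, 0.3625]
wrist_force: [-0.6, -0.7, -1.0]
t 33.8 p [ 0.5035 -0.309   0.3625] xaz -58.36 q [-0.55  0.41  0.13  1.29 -0.    2.04] open 0.0192 F [-0.6 -0.7 -1. ]
dp cm [-0.09  7.45  0.07] roll -0.01
tip [[272.84519111 211.30871439]
 [271.99372208 203.93603276]
 [272.00357851 202.3665695 ]]
side tip [[289.74548539 269.7807283 ]
 [289.5683105  275.4079724 ]
 [291.41674451 219.74985331]]
(396, 396, 3)
```

View pics/w8.png

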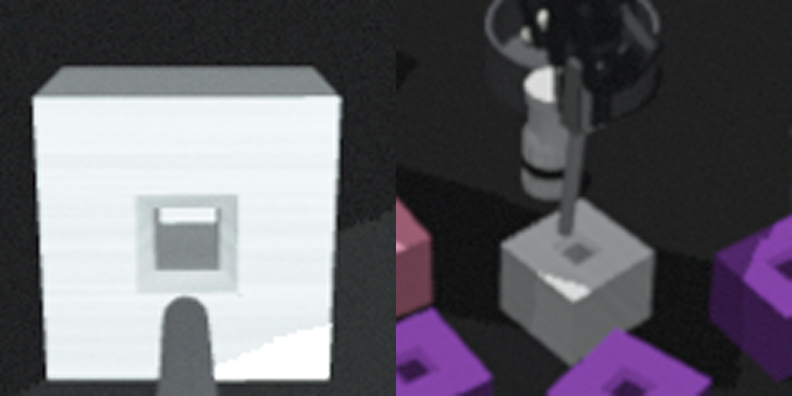

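```bash
python3 - <<'E'
from h import *
C=cam("wrist"); s=observe(); R=s["ee_rot"]; p=s["ee_pos"]
f=unproj((271.5,225),.0845,C)[0]; sc=unproj((271.7,204.2),.065,C)[0]
print("foot",f,"socket",sc,"foot off tool cm",(R.T@(f-p)*100).round(2),"need",(R.T@(sc-f)*100).round(2))
f2=unproj((286.5,270.3),.0845,cam("side"))[0]; print("side foot",f2,(R.T@(f2-p)*100).round(2))
E
```

```text
foot [ 0.49226951 -0.31427942  0.0845    ] socket [ 0.50318347 -0.30771584  0.065     ] foot off tool cm [-0.1  27.75 -1.21] need [0.02 1.95 1.27]
side foot [ 0.4951691  -0.31000852  0.0845    ] [-0.31 27.75 -0.74]
```

```bash
python3 -m jog '{"dp":[[0,0,0.5],[0,0,0.6],[0,0.8,0],[0,0.7,0],[0,0.4,0],[0,0.3,0],[0,0.2,0],[0,0.2,0],[0,0,0]],"roll":[0,0,0,0,0,0,0,0,0],"gripper":[1,1,1,1,1,1,1,1,1]}'| grep -E "pos|force"; python3 go.py .5036 -.3079 .288 -58.35
```

```text
ee_pos: [0.5126, -0.3032, 0.3364]
wrist_force: [0.4, -1.0, -0.5]
t 34.65 p [ 0.5126 -0.3032  0.3364] xaz -58.37 q [-0.53  0.43  0.09  1.24 -0.    2.06] open 0.0194 F [ 0.4 -1.  -0.5]
dp cm [-0.07  4.84 -1.02] roll -0.02
```

```bash
python3 -m jog '{"dp":[[0,0.3,0],[0,0.3,-0.1],[0,0.3,-0.1],[0,0.3,-0.1],[0,0,0]],"roll":[0,0,0,0,0],"gripper":[1,1,1,1,1]}'| grep -E "pos|force"; python3 go.py .5036 -.3079 .288 -58.35
```

```text
ee_pos: [0.5102, -0.3047, 0.3241]
wrist_force: [2.7, -0.1, -2.5]
t 35.07 p [ 0.5102 -0.3047  0.3241] xaz -58.36 q [-0.54  0.43  0.07  1.2   0.    2.05] open 0.0193 F [ 2.7 -0.1 -2.5]
dp cm [-0.07  3.61 -0.73] roll -0.01
```

```bash
python3 -m jog '{"dp":[[0,0.2,-0.1],[0,0.2,-0.1],[0,0.2,-0.1],[0,0.2,-0.1],[0,0.2,-0.1],[0,0,0]],"roll":[0,0,0,0,0,0],"gripper":[1,1,1,1,1,1]}'| grep -E "pos|force"; python3 go.py .5036 -.3079 .288 -58.35
```

```text
ee_pos: [0.5061, -0.3073, 0.3146]
wrist_force: [4.8, 1.4, -2.9]
t 35.57 p [ 0.5061 -0.3073  0.3146] xaz -58.35 q [-0.55  0.43  0.04  1.18  0.    2.04] open 0.0195 F [ 4.8  1.4 -2.9]
dp cm [-0.08  2.66 -0.24] roll -0.0
```

Straightening as planned; continue down.

```bash
python3 -m jog '{"dp":[[0,0.3,-0.1],[0,0.3,-0.1],[0,0.3,-0.1],[0,0.3,0],[0,0.3,0],[0,0.3,0],[0,0.3,0],[0,0,0]],"roll":[0,0,0,0,0,0,0,0],"gripper":[1,1,1,1,1,1,1,1]}'| grep -E "pos|force"; python3 go.py .5036 -.3079 .288 -58.35
```

```text
ee_pos: [0.5035, -0.3088, 0.2932]
wrist_force: [5.0, 1.8, -5.2]
t 36.23 p [ 0.5035 -0.3088  0.2932] xaz -58.35 q [-0.55  0.44 -0.    1.13  0.    2.04] open 0.0193 F [ 5.   1.8 -5.2]
dp cm [-0.07  0.52  0.05] roll -0.0
```

```bash
python3 -m jog '{"dp":[[0,0.2,-0.1],[0,0.2,0],[0,0.1,0],[0,0,0],[0,0,0]],"roll":[0,0,0,0,0],"gripper":[1,1,1,1,1]}'| grep -E "pos|force"; python3 go.py .5036 -.3079 .288 -58.35
```

```text
ee_pos: [0.5028, -0.3093, 0.2886]
wrist_force: [5.6, 3.1, -0.6]
t 36.65 p [ 0.5028 -0.3093  0.2886] xaz -58.35 q [-0.55  0.44 -0.01  1.12  0.    2.04] open 0.0192 F [ 5.6  3.1 -0.6]
dp cm [-0.08  0.06  0.14] roll 0.0
```

```bash
python3 -m jog '{"dp":[[0,0.05,0.1],[0,0,0],[0,0,0],[0,0,0],[0,0,0],[0,0,0],[0,0,0],[0,0,0],[0,0,0],[0,-0.5,0],[0,-1,0],[0,-1.5,0]],"roll":[0,0,0,0,0,0,0,0,0,0,0,0],"gripper":[1,1,-1,-1,-1,-1,-1,-1,-1,-1,-1,-1]}'| grep -E "pos|force|open"; python3 -m jog '{"dp":[[0,-2,0],[0,-2,0],[0,-2,0],[0,-2,0],[0,0,0],[0,0,0]],"roll":[0,0,0,0,0,0],"gripper":[-1,-1,-1,-1,-1,-1]}'| grep -E "pos|force|open"
python3 - <<'E'
from h import *
C=cam("wrist"); im=capture("wrist"); r=outline_of("wrist","rod"); S=cam("side"); 
cv2.imwrite("pics/w9.png",im[:,:,::-1])
ob=[]
R=[box(.01,.105,.16),cyl(.006,.065,.105)]
print([(round(k["p"],2),k["bbox"]) for k in r])
if r: ob.append((C,r[0]["pixels"])); print(fit(R,ob,[.5033,-.3075,.55]))
a=.55;c,s=np.cos(a),np.sin(a); Q=lambda P:P@np.array([[c,s,0],[-s,c,0],[0,0,1]])+[.5033,-.3075,0]
A=np.vstack([proj(Q(P),C) for P in R]); print("pred bbox",A.min(0),A.max(0))
capture("side"); r=outline_of("side","rod"); print([(round(k["p"],2),k["bbox"]) for k in r])
A=np.vstack([proj(Q(P),S) for P in R]); print("pred side",A.min(0),A.max(0))
E
```

```text
ee_pos: [0.5031, -0.3087, 0.3184]
wrist_force: [-0.0, 0.0, 0.6]
opening: 0.0854
ee_pos: [0.5036, -0.309, 0.4]
wrist_force: [0.5, -1.4, -0.7]
opening: 0.0856
[(0.57, [256.0, 183.6, 284.2, 247.1]), (0.26, [232.8, 144.5, 310.3, 230.8])]
(array([ 0.50297004, -0.30855943,  0.5934477 ]), np.float64(0.10365602022726605))
pred bbox [255.92590145 188.20840375] [283.7238979  239.95114541]
[(0.65, [211.1, 161.2, 264.1, 187.3]), (0.64, [281.9, 241.7, 296.0, 282.6])]
pred side [283.96054055 241.20428812] [296.44807173 276.96982027]
```

```bash
python3 - <<'E'
from h import *
from scipy.spatial.transform import Rotation as Ro
ob=[]
for n in("wrist","side"):
    capture(n); C=cam(n); r=[k for k in outline_of(n,"rod") if k["pixels"].sum()<2500 and 250<k["bbox"][0]<300]
    print(n,[(k["p"],k["bbox"],k["pixels"].sum()) for k in r]); 
    if r: ob.append((C,r[0]["pixels"]))
parts=[box(.01,.095,.15),cyl(.006,.056,.095)]
def cost(v,ob):
    t=0;M=Ro.from_euler("xyz",[v[2],v[3],.57]).as_matrix()
    for C,m in ob:
        im=np.zeros((1680,2240),np.uint8)
        for P in parts: cv2.fillConvexPoly(im,cv2.convexHull((proj(P@M.T+[v[0],v[1],.01],C)*64+24).round().astype(np.int32)),255,shift=4)
        im=cv2.resize(im,(560,420),interpolation=cv2.INTER_AREA)/255.; t+=1-np.minimum(im,m).sum()/np.maximum(im,m).sum()
    return t
for o in(ob,ob[:1],ob[1:]):
    if not o: continue
    x0=np.array([.5033,-.3077,0,0]); sx=np.vstack([x0]+[x0+d for d in np.diag([.003,.003,.06,.06])])
    r=minimize(cost,x0,(o,),method="Nelder-Mead",options=dict(initial_simplex=sx)); print(r.x[:2].round(4),np.degrees(r.x[2:]).round(1),r.fun,cost(x0,o))
im=capture("wrist"); print(im[175:255:3,262:280].mean(1).mean(1).round().astype(int))
E
```

```text
wrist [(0.79, [261.1, 183.9, 288.1, 244.2], np.int64(1305))]
side [(0.54, [282.9, 242.8, 297.4, 280.1], np.int64(294))]
[ 0.5038 -0.3075] [ 0.3 -1.3] 0.2926733890484289 0.3986500254646962
[ 0.5117 -0.3038] [-0.1 -4.3] 0.09896782688655892 0.17732617040967746
[ 0.5045 -0.3068] [ 0.1 -2.3] 0.15397518409688427 0.22132385505501873
[255 255 245 205 187 163 161 160 119 111 108 107 106 107 107 189 202 200
 199 197 195 193 191  73  69  69  69]
```

```bash
python3 -m jog '{"dp":[[-2,0,1.7],[-2.3,0,2],[-2.3,0,2],[-2.3,0,2],[-2.3,0,2],[-2.3,0,2],[-2.3,0,2],[-2.3,0,2],[-2.3,0,2],[-2,0,1.7],[-1,0,0.8],[0,0,0]],"roll":[0,0,0,0,0,0,0,0,0,0,0,0],"gripper":[-1,-1,-1,-1,-1,-1,-1,-1,-1,-1,-1,-1]}'| grep -E "pos|force|time"; python3 - <<'E'
from h import *
im=capture("wrist"); C=cam("wrist"); c=np.array([.5556,-.0038])
P=proj(cyl(.077,.055,.0551)+[*c,0],C); print("rim pred",P.min(0),P.max(0))
sc=np.linalg.norm(np.diff(proj(np.array([[*c,.015],[c[0]+.01,c[1],.015]]),C),axis=0))/10
g=cv2.GaussianBlur(cv2.cvtColor(im,cv2.COLOR_RGB2GRAY),(3,3),0)
h=cv2.HoughCircles(g,cv2.HOUGH_GRADIENT_ALT,1,8*sc,param1=200,param2=.6,minRadius=int(6*sc),maxRadius=int(17*sc))
for u,v,r in h[0]:
    p=(unproj((u,v),.016,C)[0][:2]-c)*1000
    if np.hypot(*p)<85: print("circle",p.round(),"r",(r/sc).round(1),"dist",np.hypot(*p).round(),"clear to",(np.hypot(*p)-r/sc).round())
k=np.zeros_like(g); Q=proj(cyl(.026,.005,.0051)+[*c,0],C); cv2.fillConvexPoly(k,cv2.convexHull(Q.astype(np.float32)).astype(np.int32),1)
print("middle r26 grey min/max",g[k>0].min(),g[k>0].max())
T=cam("top"); capture("top")
for q,m,x in(("lid",[cyl(.079,.009,.014),cyl(.013,.014,.049)],[.46,.3,0]),("jar",[cyl(.025,0,.105)],[.53,.149,0]),("lens",[cyl(.0245,0,.1)],[.51,-.15,0])):
    r=outline_of("top",q)
    print(q,[(round(a["p"],2),np.round(a["bbox"])) for a in r][:2]); 
    if r: print(fit(m,[(T,r[0]["pixels"])],x))
E
```

```text
time_s: 39.6
ee_pos: [0.5528, -0.0016, 0.3981]
wrist_force: [0.0, -0.8, 0.0]
rim pred [200.8134178  112.60485394] [348.63257    256.63497349]
circle [-36. -49.] r 13.2 dist 61.0 clear to 48.0
circle [55. 30.] r 10.6 dist 63.0 clear to 52.0
circle [25. 50.] r 14.5 dist 56.0 clear to 41.0
circle [-11.  56.] r 14.3 dist 57.0 clear to 42.0
circle [ -9. -54.] r 9.6 dist 55.0 clear to 45.0
circle [48. -2.] r 9.0 dist 48.0 clear to 39.0
middle r26 grey min/max 78 84
lid [(0.9, array([124., 227., 184., 281.]))]
(array([0.45957634, 0.2993953 , 0.08507223]), np.float64(0.025274463518164758))
jar []
lens [(0.77, array([317., 218., 340., 244.]))]
(array([ 0.51067044, -0.14979756,  0.14778383]), np.float64(0.06821011602937721))
```

```bash
python3 -c "
from station import *
print(job_done(), observe()['time_s'])"
```

```text
the job is handed in; nothing more can be done
the job is handed in; nothing more can be done
```

The job is done and handed in, with the last reading before hand-in at about 40 s of the 72 s allowed. No verdict was reported.

**What I did:**
- I lifted the lid off and laid it flat on the cork mat. It sits about 2 mm off the mat's centre, with about 20 mm to spare all round.
- I took the rod from its block and worked it into the middle of the beads. From there I spiralled outwards, making about four anticlockwise turns 20 mm or more from the middle. The foot was about 3 mm above the dish floor.
- I stood the rod back in its block and left the dish open.

**Last checks:**
- **Middle:** the floor is clear over a circle about 52 mm wide. The nearest bead found has its inner edge about 39 mm from the middle.
- **Beads:** the last automatic check found only six of the seven. All seven were visible in the picture after stirring; the missing one was most likely lost against a bright reflection on the left of the dish.
- **Other things:** the lens tube had not moved. The jar was not detected in the final top view, and I did not re-check the beaker.
- **Rod:** it is at full depth in its socket. Tilt estimates ranged from 1° to 4° with noisy outlines; the fit to both cameras gave 1.3°.

**What went wrong on the way:**
- My first try at putting the rod straight down onto the bunched beads pressed with 53 N. I backed off and came in from the side.
- The rod tilted a few degrees in the grip while stirring, which put its foot an estimated 6–7 mm off. I estimate the last turns stayed about 25 mm from the middle.
- The first attempt to put the rod back caught the socket's edge at 68 N at the wrist, under the 120 N limit. I lifted, moved about 11 mm sideways, and straightened the rod as it went in.

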